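Hold the blue relay module under the test press

TASK

Test the blue relay module on the hand-lever press: slide the carrier along until the blue module stands squarely under the probe pins, then pull the lever with the red ball fully down so that the pins press on it. Do not let go: the program finishes while still holding the lever fully down. Never press the pins on the other two modules, keep all three seated in the carrier, and leave the other things on the bench alone.

Things in the scene. Friction and masses are not known exactly. Their poses are not given: they have to be found in the camera images.
- press: Green C-frame bench test press, bolted to the bench at a varying place and yaw. Origin: on the bench, right below the probe axis. x points from the operator's side to the column (roughly away from the robot), y left along the slide, z up. Grey foot plate x -85 to 120, y +-95 mm; steel slide bed 88 mm wide, y -140 to 190, top at z 22 mm. A red line on the foot plate before the bed marks y = 0.
- head_top (a point): Centre of the top of the press's green head, on the probe axis, 250 mm above the bench. The head spans press x -41 to 69, y +-30, z 150 to 250 mm; behind it the column, x 65 to 115, y +-28 mm, from foot to z 250. The square ram sticks out of the head's top up to z 284 mm at rest.
- probe_axis (a point): Point on the axis of the ram and probe pins, 62 mm above the bench, at the height of the shoulders of a module. A module is in place when its origin is straight below this point.
- carrier (a joint): Travel (m) of the aluminium carrier on the slide bed: 0 at the loading (left) end, where it starts; grows to 0.170 at most as it moves to the press's -y (right). About 3 N of friction; it stays where it is left, no detents. Travels of 0.065, 0.105 and 0.145 bring the right, middle and left pocket under the pins.
- pocket_middle (a point): Centre of the floor of the carrier's middle pocket, 32 mm above the bench; at press y 105 mm at travel 0. The other two pockets lie 40 mm to the left and right of it. The carrier is 78 by 136 mm; black pocket walls, tops at 44 mm above the bench, white and red index lines on the pockets' centre lines at the operator's side.
- carrier_grip (a point): Point on the axis of the carrier's black upright grip, 67 mm above the bench. The grip is 24 mm in diameter from 54 to 80 mm above the bench, with a thinner neck below and its top at 86 mm. At press x -40, y 270 mm at travel 0, and rides with the carrier, 165 mm left of the middle pocket. A low draw bar (top at 32 mm) joins it to the carrier; free room all round for fingers.
- lever (a joint): Angle (rad) of the lever on the right end of the horizontal shaft (along press y; at press x 0, z 200 mm): 0 raised at rest, 0.80 fully down on its stop. A spring always returns it to 0: about 3 N at the ball start it, about 10 N hold it fully down. It lowers the ram by 28 mm per rad; the last 3 mm of the ram's 22 mm press the sprung pins on the module.
- lever_ball (a point): Lever rod (12 mm thick) with a red ball, 32 mm diameter, on the operator's side. This point: the ball's centre, 140 mm from the shaft's axis. At lever angle q the ball is at press x -140*cos(0.55-q), y -60, z 200+140*sin(0.55-q) mm: 273 mm high at rest, 165 mm fully down. It can be pinched from above, fingers closing along press y, and turns in the grip as it swings.
- probe_pins: Six brass probe pins in two rows under the red and aluminium probe plate (60 by 34 mm) of the ram. Origin on the probe axis at the height of the pin tips: 81 mm above the bench at rest, 62 mm when pressing on a module. The pins spring back by up to 6 mm.
- module_blue: Blue relay module, loose in one of the carrier's three pockets (which one varies): 60 mm along press x, 30 mm along press y, shoulders with terminal screws 30 mm high, middle hump 45 mm high, about 0.09 kg. Origin at the centre of its underside, 32 mm above the bench when seated.
- module_orange: The same module in orange, in another pocket
- module_grey: The same module in grey, in another pocket
- ferrule_box: Bystander: open yellow box of blue ferrules, 100 by 140 by 42 mm, origin under its centre
- tape_roll: Bystander: black roll of tape lying flat, 100 mm across, 19 mm high, origin under its centre
- screwdriver: Bystander: screwdriver with a red handle lying flat
- crimper: Bystander: crimping pliers, one orange and one black handle, about 190 mm long, lying flat, 20 mm high
- terminal_strip: Bystander: steel mounting rail 180 by 35 mm with grey and blue terminals, 42 mm high, origin under its centre
- carton: Bystander: flat orange box 150 by 85 by 45 mm, origin under its centre

How it is judged (in metres and radians):
On the way:
1. the blue module stands under the probe pins, within 4 mm, while the lever is still up (horizontal distance between module_blue and probe_axis below 0.004 m and value of joint lever below 0.15 rad), for 0.2 s.
At the end, for the whole second after the job is handed in: The fingers are holding the lever down (more than 3 N on its handle) within 0.04 rad of its lower stop (angle above 0.76), the probe pins press on the blue module with more than 3 N, and that module stands upright within 4 mm of the probe axis (value of joint lever above 0.76 rad and contact force between the fingers and lever above 3 N and contact force between probe_pins and module_blue above 3 N and horizontal distance between module_blue and probe_axis below 0.004 m and angle between module_blue's own z axis and vertical below 0.1 rad); the arm keeps its last pose, push and grip.
It fails at once if the probe pins pressed on the orange or the grey module (contact force between probe_pins and module_orange above 1 N or contact force between probe_pins and module_grey above 1 N).
It fails at once if a module lifted or tipped out of its pocket (height (world z) of any of module_blue, module_orange, module_grey above 0.042 m or angle between any of module_orange, module_grey's own z axis and vertical above 0.2 rad).
It fails at once if something else on the bench moved by more than 20 mm (distance of any of ferrule_box, tape_roll, screwdriver, crimper, terminal_strip, carton from where it was at the start of the episode above 0.02 m).
It also fails if it takes over 59 s, if anything falls off the work surface, if the arm or the gripper's body presses on something with over 40 N, if the wrist force passes 120 N, or if a joint passes its speed limit or range.

ROBOT

A 6-joint arm with a two-finger parallel gripper is mounted at the origin on the work surface. World frame = base frame: x ahead of the robot, y to its left, z up, the work surface at z = 0. Lengths are in mm, angles in rad, forces in N, time in s.
With the tool pointing down it reaches from about 350 to 875 mm from the base axis. Payload 4.2 kg.
Tool frame: the origin (TCP) lies at the very end of the fingers, on their centre line; the grasp point (between the pads) lies arm.grip_point_offset behind it (arm.grip_point_offset is the distance from the TCP to the grasp point, in mm); z points along the fingers, y is the line along which they close (so a half turn about z gives the same grasp; the last joint's range is limited). The gripper opens to 85 mm and grips with 20 to 120 N. Pads are 22 mm wide; open, the fingers measure 114 mm over their backs; the gripper's body (76 mm by 85 mm) begins 54 mm behind the grasp point. The pads swing forward as they close: fully open they stand 13 mm farther back than shut.
Start: joints at [-0.989, 0.385, 0.008, 0, -1.194, -0.259], TCP at [198.28, -592.692, 195.312] pointing down, gripper open.
Joint ranges: [-3.14, 3.14], [-1.21, 2.06], [-1.07, 1.41], [-3.16, 2.05], [-2.99, -0.16], [-3.1, 3.1]. Speed limits (rad/s): [2.79, 2.79, 3.14, 3.14, 3.14, 3.14].

INTERFACE

Orientations are given as a unit quaternion [x, y, z, w].
In Python, from bench import arm, cams, ticket gives the robot as it stands.
- The arm moves only by the tool servo_tool, never from a script. Its argument "commands" is a list that holds one entry, the list of rows, each a list of 7 numbers: the closure in counts, from 0 (fully open) to 255 (shut), then the shift along the tool's x, y, z in m, then the turn, a rotation vector about the tool's x, y, z in degrees. In form: [[[grip, x, y, z, ax, ay, az], ...]]. A call has 1 to 10 rows; each row shifts and turns the commanded pose from where the row before left it, along the tool's axes as they then stand; what a row does not reach is not made up. A row lasts 1/12 s, in which the tool goes at most 41.7 mm and 7.16 degrees, less where a joint would pass 70% of its speed; a pose out of reach is approached as far as the arm can. A call with a gripper value outside its range is refused whole. The fingers move at their own pace and stop on an object; the grip force is fixed at half the most. Time passes only in rows, so rows that do not move let the fingers close. It gives the time, the measured TCP pose, the force, the opening and the grip force at its end, in the units of the state.
- arm.read_state(): the state, without advancing time (a new reading comes with each control period).
- cams.get_image(name): name is "side" or "top"; returns a dict with "frame" (480x640x3 uint8, blue, green, red), "K" (3x3 intrinsics, pixels), "k1" (the pictures are not rectified: a ray, as slopes to the right and down, at radius r is drawn at 1 + k1 r^2 times it, then the intrinsics apply), "T" (4x4, takes a point from camera to world coordinates). Camera axes: x right, y up, looking along -z (the intrinsics and any distortion apply to the point x, -y, -z); pixel columns grow to the right and rows downward; lengths in mm; the calibration is good to about 2 mm. A picture is of the moment at which its call begins. There is no depth.
- ticket.job_done(): hands the job in; it is judged then, once.
The state is a dict: "clock": time; "joints": joint angles; "joint_vel": joint speeds; "joint_efforts": joint torques, N m; "position": TCP position; "ee_rot": TCP orientation; "contact_force": force on the tool from outside, world axes, zero at the start; "wrist_torque": the same for the moment, N m; "gripper_width": finger opening in mm; "grasp_force": force on a finger pad.
Only numpy, scipy, OpenCV 4.12 (cv2) and the standard library are available. Lean on these libraries where they do the work, as an engineer would, in place of code of your own. Each camera call takes 0.05 s, during which the arm holds its last target. There are 200 camera calls.

## Working session

There is one attempt and no reset: what is moved stays moved. The work goes in short steps, Python scripts to look and compute and a tool call to move; the robot and the scene stay as the last step left them, time stands still between calls to the robot, and variables do not carry over. Pictures are saved under pics/ and viewed, at most 10 in all, crops included, and the job is handed in when it is done.

Besides the shell and the picture viewer there is one more tool, called as a command line: name --argument value ..., lists and objects as JSON in quotes. servo_tool: Moves the arm, as the interface text tells. Its arguments: {"type":"object","properties":{"commands":{"type":"array","items":{"type":"array","items":{"type":"array","items":{"type":"number"}}}}},"required":["commands"]}

```bash
mkdir -p pics; cat > h.py <<'E'
import numpy as np, cv2
from bench import arm, cams, ticket
def get(n): return cams.get_image(n)
def ray(im,u,v):
    K,T=np.array(im["K"]),np.array(im["T"])
    D=np.array([im["k1"],0,0,0,0.])
    p=cv2.undistortPointsIter(np.array([[[u,v]]],float),K,D,None,None,(3,50,1e-10))[0,0]
    d=T[:3,:3]@np.array([p[0],-p[1],-1.]); return T[:3,3],d/np.linalg.norm(d)
def onz(im,u,v,z):
    o,d=ray(im,u,v); return o+d*(z-o[2])/d[2]
def proj(im,P):
    T=np.array(im["T"]); c=T[:3,:3].T@(np.array(P,float)-T[:3,3])
    x,y=c[0]/-c[2],-c[1]/-c[2]; s=1+im["k1"]*(x*x+y*y); K=np.array(im["K"])
    return K[0,0]*x*s+K[0,2],K[1,1]*y*s+K[1,2]
def tri(a,ua,b,ub):
    o1,d1=ray(a,*ua);o2,d2=ray(b,*ub)
    s=np.linalg.lstsq(np.c_[d1,-d2],o2-o1,rcond=None)[0]
    p,q=o1+d1*s[0],o2+d2*s[1]; return (p+q)/2,np.linalg.norm(p-q)
E
python3 - <<'E'
from h import *
for n in("side","top"):
    i=get(n); cv2.imwrite(f"pics/{n}0.png",i["frame"]); print(n,np.round(i["T"],2).tolist(),i["K"],i["k1"])
s=arm.read_state();print(s,arm.grip_point_offset)
E
```

```text
side [[0.99, 0.11, -0.12, 336.27], [-0.16, 0.6, -0.78, -1273.05], [-0.01, 0.79, 0.61, 1169.85], [0.0, 0.0, 0.0, 1.0]] [[616.45808993   0.         323.75096656]
 [  0.         616.45808993 235.40219873]
 [  0.           0.           1.        ]] -0.07336290434515923
top [[-0.03, 0.99, -0.16, 321.52], [-1.0, -0.03, -0.01, -13.71], [-0.01, 0.16, 0.99, 1302.83], [0.0, 0.0, 0.0, 1.0]] [[512.0327001    0.         319.76779756]
 [  0.         512.0327001  241.89052685]
 [  0.           0.           1.        ]] -0.005938516944008084
{'clock': 0.1, 'joints': array([-9.89439791e-01,  3.85489947e-01,  6.75374060e-03, -4.23852766e-04,
       -1.19402103e+00, -2.58584920e-01]), 'joint_vel': array([ 0.00072762, -0.00168797,  0.00181638,  0.0014971 ,  0.00124519,
        0.00015882]), 'joint_efforts': array([-6.70677819e-04, -3.93319237e+01,  1.88930476e+01,  4.19799507e+00,
       -2.57163905e-03,  1.07451132e-05]), 'position': array([ 198.05515931, -592.1551682 ,  194.32307611]), 'ee_rot': array([-1.60608930e-01,  9.87017615e-01,  9.75572540e-04, -2.19898343e-04]), 'contact_force': array([-0.39302268,  0.30945928,  0.4147902 ]), 'wrist_torque': array([ 0.06664189, -0.01861535,  0.01760711]), 'grasp_force': 0.0, 'gripper_width': 85.35359847335602} 18.700000000000003
```

View pics/side0.png

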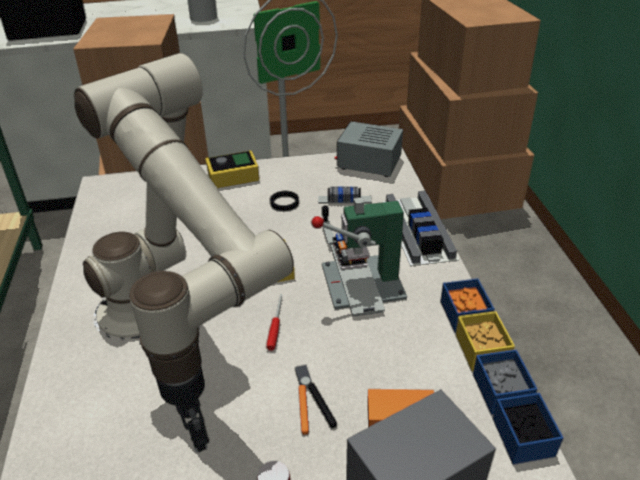

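View pics/top0.png

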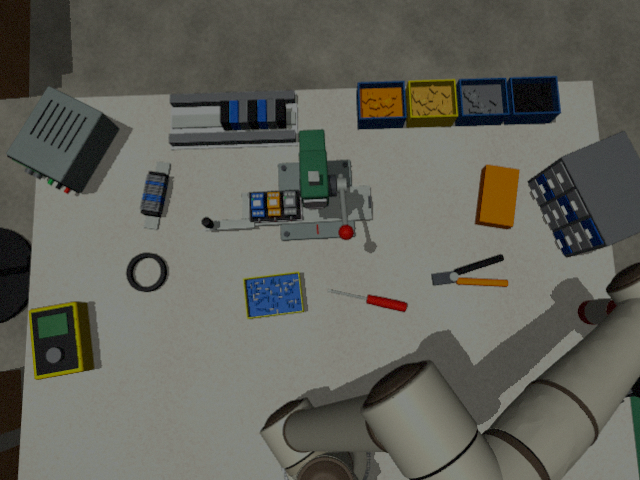

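The top view shows the ball at (346,232), the grip at (208,223), and the blue module in the left pocket at about (258,205), so travel is 0.145. The orange and grey modules are in the middle and right pockets. The bystanders are clear of the slide.

```bash
cat >> h.py <<'E'
def blob(im,lo,hi,box):
    x0,y0,x1,y1=box; h=cv2.cvtColor(im["frame"],cv2.COLOR_BGR2HSV)[y0:y1,x0:x1]
    m=cv2.inRange(h,np.array(lo),np.array(hi))
    n,l,s,c=cv2.connectedComponentsWithStats(m)
    k=1+np.argmax(s[1:,4]); return c[k]+[x0,y0],s[k]
E
python3 - <<'E'
from h import *
t=get("top");s=get("side")
bt,a=blob(t,(0,150,90),(8,255,255),(325,215,365,245));bs,b=blob(s,(0,150,60),(8,255,255),(300,205,335,235))
B,e=tri(t,bt,s,bs);print("ball",bt,a,bs,b,B.round(1),round(e,1), onz(t,*bt,273).round(1))
gt,a=blob(t,(0,0,0),(179,255,50),(198,212,222,236));print("grip",gt,a)
G=onz(t,*gt,82);print(G.round(1))
gs,b=blob(s,(0,0,0),(179,255,50),(315,200,335,225));print(gs,b,[x.round(1) if hasattr(x,'round') else x for x in tri(t,gt,s,gs)])
bl,a=blob(t,(100,120,60),(130,255,255),(245,185,275,225));print("blue",bl,a,onz(t,*bl,70).round(1))
hd,a=blob(t,(60,80,30),(90,255,255),(290,120,335,210));print("head",hd,a)
rl,a=blob(t,(0,120,60),(8,255,255),(305,222,330,240));print("redline",rl,a,onz(t,*rl,12).round(1))
Bw=onz(t,*bt,273); d=(G-Bw)[:2];print("dist",np.hypot(*d),"exp",np.hypot(79.4,330))
yaw=np.arctan2(d[1],d[0])-np.arctan2(330,79.4);c,sn=np.cos(yaw),np.sin(yaw);R=np.array([[c,-sn],[sn,c]])
o=G[:2]-R@[-40,270];print("yaw",yaw,"origin",o.round(1))
f=cv2.resize(t["frame"][110:260,190:390],None,fx=4,fy=4,interpolation=cv2.INTER_CUBIC)
for P in[(0,0,250),(0,0,284),(-41,30,250),(-41,-30,250),(-40,270,86),(-119.4,-60,273),(-70,0,12),(-44,-140,22),(44,-140,22),(-85,95,12),(0,145,77),(0,105,77),(0,65,77)]:
    w=o+R@P[:2];u=proj(t,(*w,P[2]));cv2.circle(f,(int((u[0]-190)*4+2),int((u[1]-110)*4+2)),3,(255,0,255),-1)
cv2.imwrite("pics/c1.png",f)
E
```

```text
ball [345.15447154 231.45528455] [ 14  10  13  14 123] [317.30337079 221.5505618 ] [12 12 12 11 89] [504.6 -55.7 270. ] 3.7 [505.9 -55.6 273. ]
grip [207.51111111 222.62222222] [ 4  6 12 10 90]
[572.4 271.   82. ]
[324.96825397 212.88888889] [ 8  6  5 16 63] [array([575.6, 277.4,  54.1]), np.float64(5.0)]
blue [257.51891892 205.08648649] [  6   8  14  24 185] [615.1 150.1  70. ]
head [312.84026928 163.20746634] [   9   10   30   69 1634]
redline [317.25 229.75] [12  3  2  9 12] [559.3   5.1  12. ]
dist 333.31449474589317 exp 339.41767779536764
yaw 0.03526233802293044 origin [621.9   2.6]
```

View pics/c1.png

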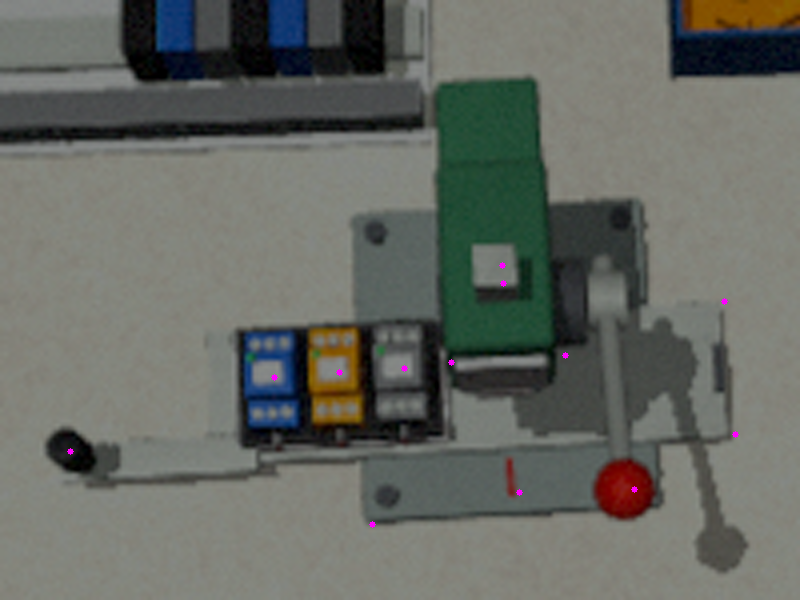

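The overlay is close but a few mm off at the ball, because the grip blob includes its side. I'll refit with more known points read from this crop.

```bash
python3 - <<'E'
from h import *
from scipy.optimize import least_squares
t=get("top")
D=[((205.6,220.6),(-40,270,86)),((301.75,197.5),(-41,30,250)),((327.5,196.25),(-41,-30,250)),((313.75,176.25),(0,0,284)),((345.15,231.45),(-119.4,-60,273)),
((370.25,185.75),(44,-140,22)),((372.5,219),(-44,-140,22)),((256.75,203.25),(0,145,77)),((273.5,202.5),(0,105,77)),((289.7,201.7),(0,65,77))]
A=np.array([onz(t,*u,p[2])[:2] for u,p in D]);P=np.array([p[:2] for _,p in D])
R=lambda a:np.array([[np.cos(a),-np.sin(a)],[np.sin(a),np.cos(a)]])
f=lambda q:((P@R(q[2]).T+q[:2])-A).ravel()
r=least_squares(f,[620,3,.03],loss="soft_l1",f_scale=3);print(r.x,r.fun.reshape(-1,2).round(1))
q=r.x
for p in[(-40,270),(-40,125),(-119.4,-60),(-135.7,-60)]: print(p,(R(q[2])@p+q[:2]).round(1))
print(arm.read_state()["clock"])
E
```

```text
[6.22433975e+02 5.35686262e+00 2.15725546e-02] [[-0.1 -0.4]
 [-4.9  2. ]
 [-4.6 -3.5]
 [ 1.2  0.1]
 [-1.5 -1.6]
 [ 1.2  1. ]
 [ 0.6  1. ]
 [ 1.2 -0.7]
 [ 1.5  0.6]
 [ 1.6  0.5]]
(-40, 270) [576.6 274.4]
(-40, 125) [579.7 129.5]
(-119.4, -60) [504.4 -57.2]
(-135.7, -60) [488.1 -57.6]
0.25
```

Press origin is at (622, 5) with yaw 0.0216 and fit residuals of about 1.5 mm. I'll raise the arm, square the tool with the press (tool x = −press x, tool y = press y) and swing across high.

servo_tool --commands '[[[0, 0, 0, -0.036, 0, 0, 4.3], [0, 0, 0, -0.036, 0, 0, 4.3], [0, 0, 0, -0.036, 0, 0, 4.3], [0, 0, 0, -0.036, 0, 0, 4.35], [0, -0.019, 0.034, 0, 0, 0, 0], [0, -0.019, 0.034, 0, 0, 0, 0], [0, -0.019, 0.034, 0, 0, 0, 0], [0, -0.019, 0.034, 0, 0, 0, 0], [0, -0.019, 0.034, 0, 0, 0, 0], [0, -0.019, 0.034, 0, 0, 0, 0]]]'

```text
clock: 1.08
position: [308.1, -384.5, 339.3]
ee_rot: [-0.011, 1.0, 0.0, 0.0]
contact_force: [0.8, 0.1, 0.7]
gripper_width: 85.7
grasp_force: 0.0
```

servo_tool --commands '[[[0, -0.018, 0.036, 0, 0, 0, 0], [0, -0.018, 0.036, 0, 0, 0, 0], [0, -0.018, 0.036, 0, 0, 0, 0], [0, -0.018, 0.036, 0, 0, 0, 0], [0, -0.018, 0.036, 0, 0, 0, 0], [0, -0.018, 0.036, 0, 0, 0, 0], [0, 0, 0.04, 0, 0, 0, 0], [0, 0, 0.04, 0, 0, 0, 0], [0, 0, 0.04, 0, 0, 0, 0], [0, 0, 0.04, 0, 0, 0, 0]]]'

```text
clock: 1.92
position: [407.0, -6.2, 339.5]
ee_rot: [-0.011, 1.0, 0.0, 0.0]
contact_force: [0.9, 0.6, 0.1]
gripper_width: 85.4
grasp_force: 0.0
```

servo_tool --commands '[[[0, 0, 0.038, 0, 0, 0, 0], [0, 0, 0.038, 0, 0, 0, 0], [0, 0, 0.038, 0, 0, 0, 0], [0, 0, 0.038, 0, 0, 0, 0], [0, -0.02, 0.035, 0, 0, 0, 0], [0, -0.03, 0.028, 0, 0, 0, 0], [0, -0.035, 0.02, 0, 0, 0, 0], [0, -0.035, 0.02, 0, 0, 0, 0], [0, -0.035, 0, 0, 0, 0, 0], [0, 0, 0, 0, 0, 0, 0]]]'

```text
clock: 2.75
position: [561.0, 251.6, 334.6]
ee_rot: [-0.01, 1.0, -0.002, -0.002]
contact_force: [-0.8, -0.3, -1.2]
gripper_width: 85.1
grasp_force: 0.0
```

```bash
python3 - <<'E'
from h import *
s=get("side")
print(arm.read_state()["position"])
cv2.imwrite("pics/s2.png",cv2.resize(s["frame"][140:320,230:470],None,fx=3.3,fy=3.3,interpolation=cv2.INTER_CUBIC))
E
```

```text
[558.83958253 250.78279152 335.56597152]
```

View pics/s2.png

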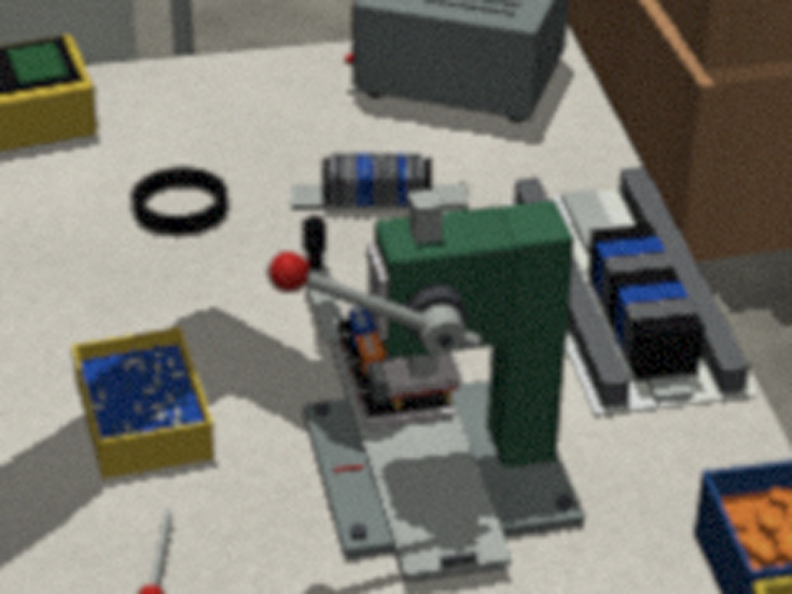

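The arm is above this crop; only its shadow shows. The grip is visible at crop (315,240) and the tool has free room around it. I'll centre the tool and descend.

servo_tool --commands '[[[0, -0.0183, 0.0232, 0, 0, 0, 0], [0, 0, 0, 0.035, 0, 0, 0], [0, 0, 0, 0.035, 0, 0, 0], [0, 0, 0, 0.035, 0, 0, 0], [0, 0, 0, 0.035, 0, 0, 0], [0, 0, 0, 0.03, 0, 0, 0], [0, 0, 0, 0.02, 0, 0, 0], [0, 0, 0, 0, 0, 0, 0], [0, 0, 0, 0, 0, 0, 0]]]'

```text
clock: 3.55
position: [574.2, 273.4, 149.6]
ee_rot: [-0.011, 1.0, -0.001, -0.0]
contact_force: [1.1, 0.4, 0.5]
gripper_width: 85.4
grasp_force: 0.0
```

```bash
python3 - <<'E'
from h import *
s=get("side")
st=arm.read_state();print(st["position"],st["ee_rot"],st["joints"])
for z in(86,54): print(proj(s,(576.6,274.4,z)))
print(proj(s,st["position"]))
cv2.imwrite("pics/s3.png",cv2.resize(s["frame"][120:260,270:430],None,fx=4,fy=4,interpolation=cv2.INTER_CUBIC))
E
```

```text
[575.35215319 274.09894733 151.27455814] [-1.11283093e-02  9.99937218e-01  4.20830273e-04  1.24249297e-03] [ 6.98539810e-01  4.35580920e-01 -2.61925416e-02  1.03594296e-03
 -1.10656839e+00 -2.24754173e+00]
(np.float64(326.08790431931595), np.float64(204.7792915581076))
(np.float64(326.21733928890995), np.float64(213.2263228379424))
(np.float64(325.42400343087854), np.float64(187.10421867184834))
```

View pics/s3.png

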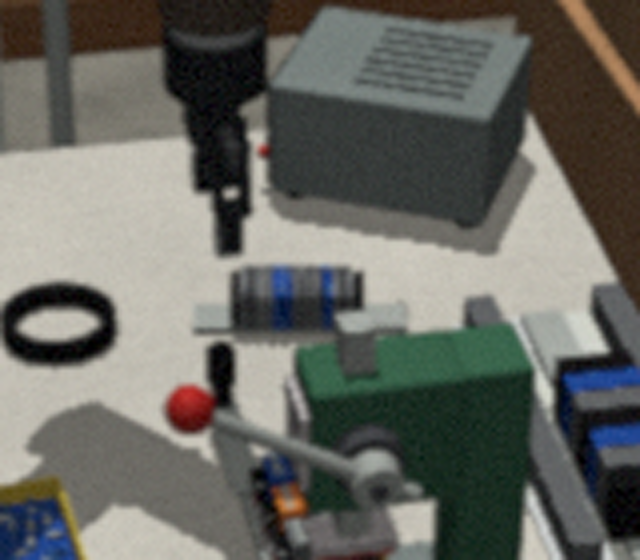

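The near finger at crop x 229 agrees with the TCP once its offset toward the camera is allowed for, and the grip is at x 221, so they line up. I'll descend and close.

servo_tool --commands '[[[0, -0.0015, 0, 0.03, 0, 0, 0], [0, 0, 0, 0.03, 0, 0, 0], [0, 0, 0, 0.025, 0, 0, 0], [0, 0, 0, 0.013, 0, 0, 0], [0, 0, 0, 0.005, 0, 0, 0], [0, 0, 0, 0, 0, 0, 0], [0, 0, 0, 0, 0, 0, 0], [60, 0, 0, 0, 0, 0, 0], [90, 0, 0, 0, 0, 0, 0], [110, 0, 0, 0, 0, 0, 0]]]'

```text
clock: 4.43
position: [577.0, 274.4, 47.7]
ee_rot: [-0.011, 1.0, 0.001, 0.001]
contact_force: [-0.2, -0.2, -0.6]
gripper_width: 51.5
grasp_force: 0.0
```

servo_tool --commands '[[[120, 0, 0, 0, 0, 0, 0], [130, 0, 0, 0, 0, 0, 0], [140, 0, 0, 0, 0, 0, 0], [150, 0, 0, 0, 0, 0, 0], [160, 0, 0, 0, 0, 0, 0], [160, 0, 0, 0, 0, 0, 0]]]'

```text
clock: 4.93
position: [576.3, 273.9, 46.2]
ee_rot: [-0.011, 1.0, -0.0, -0.0]
contact_force: [1.2, 0.4, -0.2]
gripper_width: 31.7
grasp_force: 0.0
```

servo_tool --commands '[[[170, 0, 0, 0, 0, 0, 0], [180, 0, 0, 0, 0, 0, 0], [190, 0, 0, 0, 0, 0, 0], [200, 0, 0, 0, 0, 0, 0], [220, 0, 0, 0, 0, 0, 0], [255, 0, 0, 0, 0, 0, 0], [255, 0, 0, 0, 0, 0, 0], [255, 0, 0, 0, 0, 0, 0]]]'

```text
clock: 5.6
position: [576.4, 274.2, 46.5]
ee_rot: [-0.011, 1.0, 0.0, 0.0]
contact_force: [-0.9, 1.9, 0.9]
gripper_width: 16.3
grasp_force: 53.5
```

The width of 16 mm doesn't match the 24 mm grip. I'll look before moving.

```bash
python3 - <<'E'
from h import *
s=get("side");t=get("top")
print(arm.read_state()["gripper_width"],arm.read_state()["position"])
a=cv2.resize(s["frame"][130:250,280:380],None,fx=4,fy=4,interpolation=cv2.INTER_CUBIC)
b=cv2.resize(t["frame"][160:280,170:270],None,fx=4,fy=4,interpolation=cv2.INTER_CUBIC)
cv2.imwrite("pics/s4.png",cv2.convertScaleAbs(np.hstack([a,b]),alpha=2))
E
```

```text
16.030824427394602 [576.42347258 274.22331576  46.48388472]
```

View pics/s4.png

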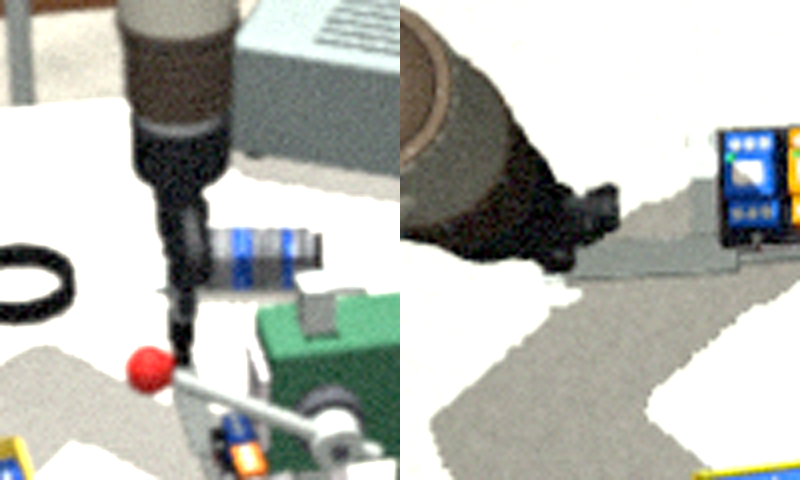

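The fingers line up with the grip in both views, held at 53 N. I'll draw the carrier along −y and check it afterwards with the top camera.

servo_tool --commands '[[[255, 0, -0.01, 0, 0, 0, 0], [255, 0, -0.02, 0, 0, 0, 0], [255, 0, -0.02, 0, 0, 0, 0], [255, 0, -0.02, 0, 0, 0, 0], [255, 0, -0.02, 0, 0, 0, 0], [255, 0, -0.02, 0, 0, 0, 0], [255, 0, -0.02, 0, 0, 0, 0], [255, 0, -0.01, 0, 0, 0, 0], [255, 0, -0.005, 0, 0, 0, 0], [255, 0, 0, 0, 0, 0, 0]]]'

```text
clock: 6.53
position: [579.9, 127.6, 46.5]
ee_rot: [-0.011, 1.0, -0.001, 0.0]
contact_force: [2.9, -3.1, -0.7]
gripper_width: 16.3
grasp_force: 53.5
```

servo_tool --commands '[[[255, 0, 0, 0, 0, 0, 0], [255, 0, 0, 0, 0, 0, 0], [255, 0, 0, 0, 0, 0, 0]]]'

```text
clock: 6.78
position: [579.8, 128.9, 46.4]
ee_rot: [-0.011, 1.0, -0.0, 0.0]
contact_force: [2.7, -2.9, 1.3]
gripper_width: 16.4
grasp_force: 53.8
```

```bash
python3 - <<'E'
from h import *
s=get("side");t=get("top");st=arm.read_state()
print(st["gripper_width"],st["position"],st["contact_force"],st["ee_rot"])
a=cv2.resize(s["frame"][170:290,300:420],None,fx=4,fy=4,interpolation=cv2.INTER_CUBIC)
b=cv2.resize(t["frame"][150:250,230:310],None,fx=4,fy=4.8,interpolation=cv2.INTER_CUBIC)
cv2.imwrite("pics/s5.png",cv2.convertScaleAbs(np.hstack([a,b]),alpha=2))
E
```

```text
15.868885198875414 [579.83231392 129.10246381  46.42389768] [ 1.61471318 -1.91342288  1.99826451] [-1.12015453e-02  9.99937210e-01 -1.94575773e-04  2.51269924e-04]
```

View pics/s5.png

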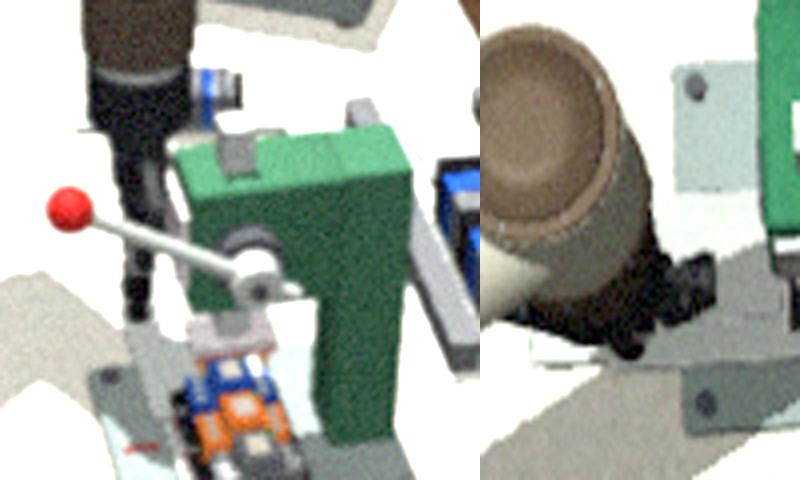

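The carrier followed: the blue module is under the pins and TCP travel was 145.1 mm. I'll release and lift away.

servo_tool --commands '[[[120, 0, 0, 0, 0, 0, 0], [80, 0, 0, 0, 0, 0, 0], [40, 0, 0, 0, 0, 0, 0], [0, 0, 0, 0, 0, 0, 0], [0, 0, 0, 0, 0, 0, 0], [0, 0, 0, 0, 0, 0, 0], [0, 0, 0, 0, 0, 0, 0], [0, 0, 0, -0.015, 0, 0, 0], [0, 0, 0, -0.03, 0, 0, 0], [0, 0, 0, -0.035, 0, 0, 0]]]'

```text
clock: 7.72
position: [577.8, 128.2, 125.0]
ee_rot: [-0.011, 1.0, -0.001, -0.003]
contact_force: [0.6, 1.1, 0.7]
gripper_width: 85.4
grasp_force: 0.0
```

servo_tool --commands '[[[0, 0, 0, -0.035, 0, 0, 0], [0, 0, 0, -0.035, 0, 0, 0], [0, 0, 0, -0.035, 0, 0, 0], [0, 0, 0, -0.035, 0, 0, 0], [0, 0, 0, -0.035, 0, 0, 0], [0, 0.01, 0, -0.035, 0, 0, 0], [0, 0.035, 0, 0, 0, 0, 0], [0, 0.035, 0, 0, 0, 0, 0], [0, 0, 0, 0, 0, 0, 0], [0, 0, 0, 0, 0, 0, 0]]]'

```text
clock: 8.55
position: [498.2, 127.0, 337.5]
ee_rot: [-0.011, 1.0, 0.001, 0.001]
contact_force: [0.1, -0.1, 0.2]
gripper_width: 85.9
grasp_force: 0.0
```

```bash
python3 - <<'E'
from h import *
t=get("top");s=get("side");st=arm.read_state()
print(st["gripper_width"],st["position"],st["contact_force"])
q=(622.4,5.36);c,sn=np.cos(.0216),np.sin(.0216);R=np.array([[c,-sn],[sn,c]])
W=lambda p:(*(np.array(q)+R@p[:2]),p[2])
b=cv2.resize(t["frame"][160:260,230:380],None,fx=5,fy=5,interpolation=cv2.INTER_CUBIC)
b=cv2.convertScaleAbs(b,alpha=1.6)
# expected at travel .145: carrier left edge y=105+68-145=28, grip top
for p in[(-40,125,86),(39,28,32),(-39,28,32),(-39,-108,32),(0,-40,77),(0,-80,77)]:
    u=proj(t,W(p));cv2.circle(b,(int((u[0]-230)*5+2),int((u[1]-160)*5+2)),2,(255,0,255),-1);print(p,np.round(u,1))
bt,a=blob(s,(0,150,60),(8,255,255),(300,205,335,235));print("ball",bt)
cv2.imwrite("pics/t6.png",b)
E
```

```text
85.469464781273 [499.76939807 127.32322111 336.50743833] [ 0.37702396 -0.79983216 -0.27823467]
(-40, 125, 86) [265.2 217.5]
(39, 28, 32) [304.6 189.6]
(-39, 28, 32) [306.  219.5]
(-39, -108, 32) [359.7 216.7]
(0, -40, 77) [332.2 198.9]
(0, -80, 77) [348.4 198. ]
ball [317.11904762 221.57142857]
```

View pics/t6.png

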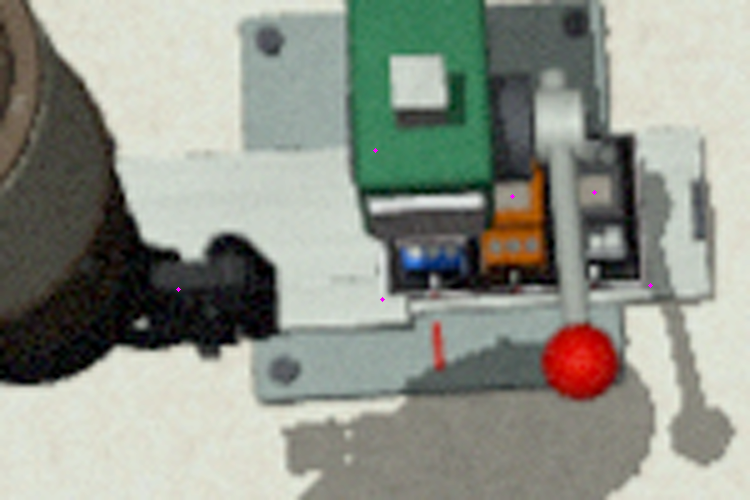

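Blue's index line at crop (435,282) lines up with the red foot line at x≈434 (error under 1 mm), and orange and grey sit on their predicted marks. Next I'll go over the ball, at (504,−57).

servo_tool --commands '[[[0, 0, -0.034, 0, 0, 0, 0], [0, 0, -0.035, 0, 0, 0, 0], [0, 0, -0.035, 0, 0, 0, 0], [0, 0, -0.035, 0, 0, 0, 0], [0, 0, -0.03, 0, 0, 0, 0], [0, 0, -0.015, 0, 0, 0, 0], [0, 0, 0, 0, 0, 0, 0], [0, 0, 0, 0, 0, 0, 0], [0, 0, 0, 0, 0, 0, 0]]]'

```text
clock: 9.4
position: [504.1, -56.5, 335.7]
ee_rot: [-0.011, 1.0, 0.0, -0.001]
contact_force: [1.3, 0.5, 0.4]
gripper_width: 85.8
grasp_force: 0.0
```

servo_tool --commands '[[[0, 0, 0, 0.03, 0, 0, 0], [0, 0, 0, 0.025, 0, 0, 0], [0, 0, 0, 0.02, 0, 0, 0], [0, 0, 0, 0.007, 0, 0, 0], [0, 0, 0, 0, 0, 0, 0], [60, 0, 0, 0, 0, 0, 0], [90, 0, 0, 0, 0, 0, 0], [110, 0, 0, 0, 0, 0, 0], [125, 0, 0, 0, 0, 0, 0], [135, 0, 0, 0, 0, 0, 0]]]'

```text
clock: 10.23
position: [503.9, -56.7, 255.1]
ee_rot: [-0.011, 1.0, 0.0, 0.001]
contact_force: [-0.4, -0.0, 0.2]
gripper_width: 40.5
grasp_force: 0.0
```

servo_tool --commands '[[[145, 0, 0, 0, 0, 0, 0], [155, 0, 0, 0, 0, 0, 0], [165, 0, 0, 0, 0, 0, 0], [180, 0, 0, 0, 0, 0, 0], [200, 0, 0, 0, 0, 0, 0], [255, 0, 0, 0, 0, 0, 0], [255, 0, 0, 0, 0, 0, 0], [255, 0, 0, 0, 0, 0, 0]]]'

```text
clock: 10.9
position: [503.5, -56.7, 254.3]
ee_rot: [-0.011, 1.0, -0.0, -0.0]
contact_force: [-0.4, 0.5, -0.4]
gripper_width: 0.4
grasp_force: 0.0
```

The fingers closed on nothing, so I need to look.

```bash
python3 - <<'E'
from h import *
s=get("side");t=get("top");st=arm.read_state()
print(st["position"],st["contact_force"],st["joints"])
for n,i in(("s",s),("t",t)): print(n,np.round(proj(i,st["position"]),1), np.round(proj(i,(504.4,-57.2,273)),1))
a=cv2.resize(s["frame"][150:270,265:365],None,fx=4,fy=5,interpolation=cv2.INTER_CUBIC)
b=cv2.resize(t["frame"][160:280,290:390],None,fx=4,fy=5,interpolation=cv2.INTER_CUBIC)
cv2.imwrite("pics/s7.png",cv2.convertScaleAbs(np.hstack([a,b]),alpha=1.8))
try: print("ball",blob(s,(0,150,60),(8,255,255),(295,195,340,270)))
except Exception as e: print(e)
E
```

```text
[503.51451123 -56.72738135 254.30209156] [-0.20925055 -0.26932921  0.77934387] [ 2.08667400e-01  1.42403725e-01 -1.75342134e-01  9.75087917e-06
 -1.25310309e+00 -1.75771668e+00]
s [317.8 226.8] [318.  220.7]
t [345.4 234.2] [346.  232.1]
ball (array([316.98484848, 222.22727273]), array([17, 23, 11,  9, 66], dtype=int32))
```

View pics/s7.png

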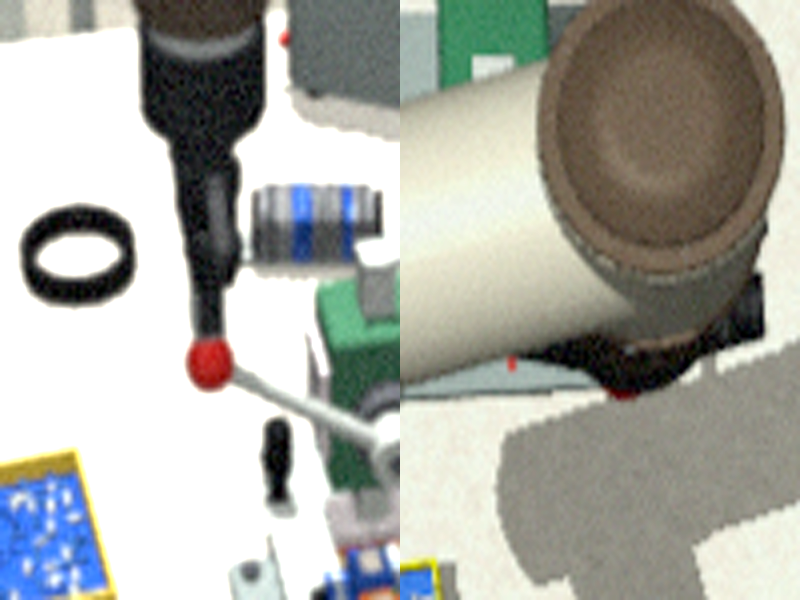

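The ball is still in place, and the fingertips seem to end at its top, about 30 mm above where the reported TCP should be. That would also explain the 16 mm width: the grip was pinched near its rounded top. I'll raise the closed fingers clear and measure the tip height from the pictures.

servo_tool --commands '[[[255, 0, 0, -0.02, 0, 0, 0], [255, 0, 0, -0.03, 0, 0, 0], [255, 0, 0, -0.02, 0, 0, 0], [255, 0, 0, 0, 0, 0, 0], [255, 0, 0, 0, 0, 0, 0]]]'

```text
clock: 11.42
position: [504.0, -56.6, 325.4]
ee_rot: [-0.011, 1.0, 0.0, 0.001]
contact_force: [-0.1, 0.1, -0.9]
gripper_width: 0.2
grasp_force: 0.0
```

```bash
python3 - <<'E'
from h import *
s=get("side");st=arm.read_state();p=st["position"]
print(p,st["gripper_width"],"tcp px",np.round(proj(s,p),1),"z+33",np.round(proj(s,p+[0,0,33]),1))
u=int(round(proj(s,p)[0]));g=cv2.cvtColor(s["frame"],cv2.COLOR_BGR2GRAY)
for v in range(170,226,2): print(v,g[v,u-10:u+12:2])
bt,a=blob(s,(0,150,60),(8,255,255),(295,195,340,270));print(bt,a)
E
```

```text
[503.25734684 -56.55862576 323.97407992] -0.026107962858209894 tcp px [317.1 203.6] z+33 [316.8 192.2]
170 [192  88  14  24  25  36  55  42  30 161 198]
172 [201 147  29  20  27  34  47  51  26 103 196]
174 [200 160  35  24  18  23  36  36  22 134 200]
176 [200 166  54  22  13  20  21  25  26 164 201]
178 [196 191  83  18   0  14  24  19  62 181 201]
180 [197 197 121  21  12   7  21  18 105 196 195]
182 [197 199 128  23  12  10  23 123 181 194 199]
184 [194 197 133  53  17  18  30 148 197 196 193]
186 [195 194 133  61  16   6  25 151 198 196 195]
188 [192 196 135  58  15  16  27 147 196 192 151]
190 [197 199 144  57  21  14  28 152 195 192 138]
192 [193 199 180  87  44  51  75 159 196 201 131]
194 [199 202 195 168 169 186 191 194 196 197 131]
196 [196 194 195 194 198 195 173 170 174 171 112]
198 [198 197 197 198 197 194 171 165 168 169 110]
200 [198 195 198 198 200 191 171 168 169 169 123]
202 [200 197 195 196 196 185 113 105 104 107  86]
204 [195 196 195 189 195 193 184 183 181 183 176]
206 [195 194 193 195 197 192 194 195 198 197 197]
208 [198 197 196 193 195 195 192 193 193 194 194]
210 [193 193 191 196 195 193 196 192 193 198 197]
212 [194 193 192 197 193 197 196 200 194 195 194]
214 [197 195 192 192 193 195 199 196 194 195 196]
216 [197 195 193 182 127 116 144 185 196 199 194]
218 [196 197 185  93  52  42  47  87 188 201 201]
220 [201 201 133  52  49  53  47  44 126 200 200]
222 [200 198 104  39  52  52  47  36  90 177 197]
224 [199 198 132  38  45  39  45  39  68  95 119]
[317.35526316 221.81578947] [18 22 10 10 76]
```

The tip shows at v≈192.5, which puts the real fingertips about 32 mm above the reported TCP, so I'll correct for that offset. I'll open, descend to a reported z of about 221 and pinch again.

servo_tool --commands '[[[0, 0, 0, 0, 0, 0, 0], [0, 0, 0, 0, 0, 0, 0], [0, 0, 0, 0, 0, 0, 0], [0, 0, 0, 0, 0, 0, 0], [0, 0, 0, 0, 0, 0, 0], [0, 0, 0, 0, 0, 0, 0], [0, 0, 0, 0, 0, 0, 0], [0, 0, 0, 0.02, 0, 0, 0], [0, 0, 0, 0.03, 0, 0, 0]]]'

```text
clock: 12.22
position: [505.6, -56.7, 276.8]
ee_rot: [-0.011, 1.0, 0.0, 0.004]
contact_force: [0.7, 0.2, 0.3]
gripper_width: 85.2
grasp_force: 0.0
```

servo_tool --commands '[[[0, 0, 0, 0.02, 0, 0, 0], [0, 0, 0, 0.015, 0, 0, 0], [0, 0, 0, 0.01, 0, 0, 0], [0, 0, 0, 0.008, 0, 0, 0], [0, 0, 0, 0, 0, 0, 0], [60, 0, 0, 0, 0, 0, 0], [90, 0, 0, 0, 0, 0, 0], [110, 0, 0, 0, 0, 0, 0], [125, 0, 0, 0, 0, 0, 0], [135, 0, 0, 0, 0, 0, 0]]]'

```text
clock: 13.05
position: [503.8, -56.7, 221.9]
ee_rot: [-0.011, 1.0, 0.0, 0.001]
contact_force: [-1.0, 0.6, -0.3]
gripper_width: 40.2
grasp_force: 0.0
```

servo_tool --commands '[[[145, 0, 0, 0, 0, 0, 0], [155, 0, 0, 0, 0, 0, 0], [165, 0, 0, 0, 0, 0, 0], [180, 0, 0, 0, 0, 0, 0], [200, 0, 0, 0, 0, 0, 0], [255, 0, 0, 0, 0, 0, 0], [255, 0, 0, 0, 0, 0, 0], [255, 0, 0, 0, 0, 0, 0]]]'

```text
clock: 13.72
position: [503.6, -57.6, 222.0]
ee_rot: [-0.011, 1.0, -0.001, 0.0]
contact_force: [-0.0, -6.7, 4.3]
gripper_width: 29.4
grasp_force: 59.0
```

The ball is held: 29 mm wide, 59 N. I'll follow the arc down.

servo_tool --commands '[[[255, 0.0034, 0, 0.006, 0, 0, 0], [255, 0.0033, 0, 0.0063, 0, 0, 0], [255, 0.0027, 0, 0.0064, 0, 0, 0], [255, 0.0027, 0, 0.0065, 0, 0, 0], [255, 0.0021, 0, 0.0066, 0, 0, 0], [255, 0.0021, 0, 0.0067, 0, 0, 0], [255, 0.0014, 0, 0.0068, 0, 0, 0], [255, 0.0014, 0, 0.0069, 0, 0, 0], [255, 0, 0, 0, 0, 0, 0]]]'

```text
clock: 14.47
position: [482.5, -58.2, 169.0]
ee_rot: [-0.011, 1.0, -0.001, -0.002]
contact_force: [-5.6, -4.8, 7.8]
gripper_width: 29.1
grasp_force: 63.1
```

servo_tool --commands '[[[255, 0.0007, 0, 0.007, 0, 0, 0], [255, 0.0007, 0, 0.007, 0, 0, 0], [255, 0, 0, 0.007, 0, 0, 0], [255, 0, 0, 0.007, 0, 0, 0], [255, -0.0007, 0, 0.007, 0, 0, 0], [255, -0.0007, 0, 0.007, 0, 0, 0], [255, -0.0014, 0, 0.0068, 0, 0, 0], [255, -0.0014, 0, 0.0069, 0, 0, 0], [255, 0, 0, 0, 0, 0, 0], [255, 0, 0, 0, 0, 0, 0]]]'

```text
clock: 15.3
position: [488.8, -58.0, 115.2]
ee_rot: [-0.01, 1.0, -0.001, 0.002]
contact_force: [-1.8, -6.0, 10.6]
gripper_width: 28.9
grasp_force: 69.0
```

```bash
python3 - <<'E'
from h import *
s=get("side");st=arm.read_state();print(st["position"],st["contact_force"],st["gripper_width"],st["grasp_force"])
q=np.array((622.4,5.36));c,sn=np.cos(.0216),np.sin(.0216);R=np.array([[c,-sn],[sn,c]])
for a in(.7,.76,.8):
    print(a,np.round(proj(s,(*(q+R@[-140*np.cos(.55-a),-60]),200+140*np.sin(.55-a))),1))
print(np.round(proj(s,(*(q+R@[-119.4,-60]),273)),1),"meas then 317.3 221.6")
print(blob(s,(0,150,60),(8,255,255),(290,200,345,290)))
a=cv2.resize(s["frame"][170:300,280:420],None,fx=5,fy=4.5,interpolation=cv2.INTER_CUBIC)
cv2.imwrite("pics/s8.png",cv2.convertScaleAbs(a,alpha=1.8))
E
```

```text
[488.8207316  -57.99351151 115.39013441] [-1.13396725 -5.69289306 10.66748457] 29.050165005946447 68.99260640144348
0.7 [311.4 251.3]
0.76 [312.1 253.8]
0.8 [312.6 255.3]
[318.  220.8] meas then 317.3 221.6
(array([307.58333333, 253.41666667]), array([17, 50,  2,  7, 12], dtype=int32))
```

View pics/s8.png

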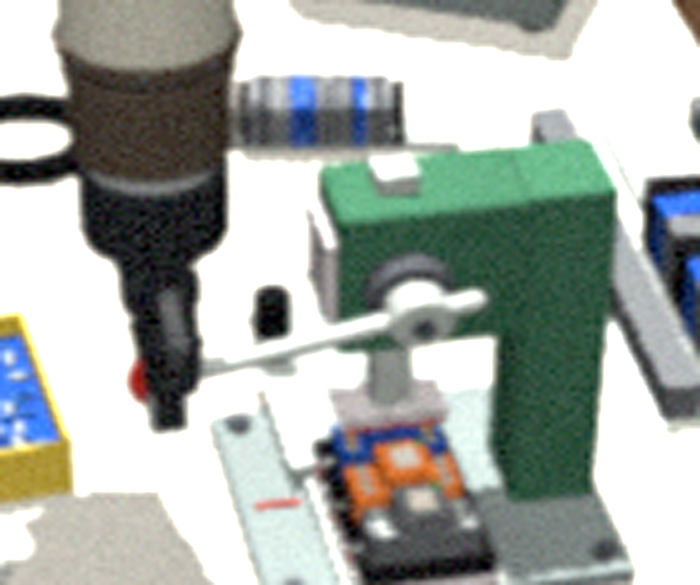

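The lever is nearly fully down, with the plate on the blue module. I'll push gently against the stop.

servo_tool --commands '[[[255, -0.0004, 0, 0.002, 0, 0, 0], [255, 0, 0, 0, 0, 0, 0], [255, 0, 0, 0, 0, 0, 0]]]'

```text
clock: 15.6
position: [489.2, -58.0, 113.6]
ee_rot: [-0.01, 1.0, -0.001, 0.002]
contact_force: [-2.4, -5.5, 11.1]
gripper_width: 29.3
grasp_force: 69.0
```

servo_tool --commands '[[[255, -0.0004, 0, 0.002, 0, 0, 0], [255, 0, 0, 0, 0, 0, 0], [255, 0, 0, 0, 0, 0, 0]]]'

```text
clock: 15.85
position: [490.3, -57.9, 111.9]
ee_rot: [-0.013, 1.0, -0.001, 0.003]
contact_force: [-0.7, -7.0, 10.8]
gripper_width: 28.9
grasp_force: 69.4
```

servo_tool --commands '[[[255, -0.0005, 0, 0.002, 0, 0, 0], [255, 0, 0, 0, 0, 0, 0], [255, 0, 0, 0, 0, 0, 0]]]'

```text
clock: 16.1
position: [491.3, -58.0, 110.1]
ee_rot: [-0.01, 1.0, -0.001, 0.003]
contact_force: [-0.0, -7.0, 11.6]
gripper_width: 29.4
grasp_force: 69.9
```

servo_tool --commands '[[[255, -0.0005, 0, 0.002, 0, 0, 0], [255, 0, 0, 0, 0, 0, 0], [255, 0, 0, 0, 0, 0, 0]]]'

```text
clock: 16.35
position: [491.8, -57.9, 108.2]
ee_rot: [-0.01, 1.0, -0.001, 0.003]
contact_force: [-0.7, -6.2, 12.1]
gripper_width: 29.1
grasp_force: 69.9
```

The stop isn't clearly felt, so I'll measure the lever angle from the rod in the side view.

```bash
python3 - <<'E'
from h import *
s=get("side");st=arm.read_state();print(st["position"],st["contact_force"])
q=np.array((622.4,5.36));c,sn=np.cos(.0216),np.sin(.0216);R=np.array([[c,-sn],[sn,c]])
def pt(a,r): return proj(s,(*(q+R@[-r*np.cos(.55-a),-60]),200+r*np.sin(.55-a)))
for a in(.7,.76,.8,.84):
    p,k=np.array(pt(a,100)),np.array(pt(a,40)); print(a,p.round(1),k.round(1),"slope",((k-p)[1]/(k-p)[0]).round(3))
g=cv2.cvtColor(s["frame"],cv2.COLOR_BGR2GRAY).astype(int)
for v in range(232,262): print(v,g[v,322:358:2])
E
```

```text
[491.79532873 -57.9246609  108.2553672 ] [-1.26947466 -6.78904874 12.55021297]
0.7 [326.6 247.6] [349.3 242. ] slope -0.247
0.76 [327.1 249.3] [349.5 242.7] slope -0.297
0.8 [327.4 250.5] [349.6 243.1] slope -0.33
0.84 [327.8 251.6] [349.8 243.6] slope -0.364
232 [199 204 199 201 202 187 180 181 197 185  94  66  84  41  39  39  50  53]
233 [198 202 201 202 188 132  98 125 189 195 121  70  85  44  49  40  46  46]
234 [192 206 197 200 165  66  31  60 170 198 140  71  81  36  39  38  40  35]
235 [187 200 199 201 137  32  23  24 146 202 158  74  82  42  40  35  42  39]
236 [184 206 199 204 131  24  18  19 134 193 168  81  84  41  37  36  41  52]
237 [181 208 204 205 133   6  13  10 124 183 167  82  85  38  34  34  30  56]
238 [193 203 202 206 129  12  11  14 120 173 172  92  85  39  39  40  31  53]
239 [198 207 202 201 115   3   8  11 123 174 171 100  81  36  32  34  50  84]
240 [201 199 202 193  95   9  17   1 119 174 176 124  79  44  48  75 112 142]
241 [198 202 199 188  77   9   0   9 124 174 178 146  85  61  92 137 161 164]
242 [200 201 204 191  97  14   1  14 121 175 176 165 106 117
[... 799 characters left out ...]
53 [ 87  96  99 132 160 146 122 118 127 166 170 174 175 172 172 153  70  78]
254 [ 92 113 146 182 187 163 165 161 159 171 176 176 169 176 178 151  66  77]
255 [135 175 192 196 190 166 173 172 170 166 172 169 155 164 172 152  65  79]
256 [187 198 199 198 185 143 170 169 173 170 172 170 132 125 126 119  66  79]
257 [196 197 196 200 169 114 167 174 172 173 172 171 114 104 102 104  70  72]
258 [199 200 200 202 184 112 168 173 170 169 169 170 110 101 104 104  79  76]
259 [195 204 200 199 192 110 158 172 170 170 166 171 120 104 108 103  83  77]
260 [196 195 193 188 185 108 150 174 171 170 169 170 130 105 110 109  99  92]
261 [189 187 164 147 157 105 141 173 170 170 169 171 143 103 109 103 109 102]
```

The rod slope is about −0.325, so q ≈ 0.795, which matches the stop at 0.80. As a check, I'll see whether the rod moved at all over the last 8 mm by comparing with the earlier frame.

```bash
python3 - <<'E'
from h import *
s=get("side")
n=cv2.convertScaleAbs(cv2.resize(s["frame"][170:300,280:420],None,fx=5,fy=4.5,interpolation=cv2.INTER_CUBIC),alpha=1.8)
o=cv2.imread("pics/s8.png")
g=[cv2.cvtColor(i,cv2.COLOR_BGR2GRAY).astype(np.float32) for i in(o,n)]
for nm,(x0,x1,y0,y1) in dict(rod=(205,255,325,390),rod2=(290,330,310,370),ram=(360,430,140,200),frame=(480,610,440,560)).items():
    # shift of the patch: template match with vertical scan, subpixel by parabola
    T=g[0][y0:y1,x0:x1];S=g[1][y0-12:y1+12,x0:x1];r=cv2.matchTemplate(S,T,cv2.TM_CCOEFF_NORMED)[:,0];k=int(r.argmax())
    print(nm,(k-12)/4.5,"px",r[k].round(3))
E
```

```text
rod 1.3333333333333333 px 0.826
rod2 0.8888888888888888 px 0.957
ram 0.2222222222222222 px 0.977
frame 0.0 px 0.993
```

The rod did move (≈0.045 rad), so it wasn't on the stop before. I'll keep pushing until the force steps up.

servo_tool --commands '[[[255, -0.0005, 0, 0.002, 0, 0, 0], [255, 0, 0, 0, 0, 0, 0], [255, 0, 0, 0, 0, 0, 0]]]'

```text
clock: 16.7
position: [493.7, -57.9, 106.8]
ee_rot: [-0.01, 1.0, -0.001, 0.005]
contact_force: [2.1, -7.9, 12.1]
gripper_width: 28.9
grasp_force: 70.6
```

servo_tool --commands '[[[255, -0.0005, 0, 0.002, 0, 0, 0], [255, 0, 0, 0, 0, 0, 0], [255, 0, 0, 0, 0, 0, 0]]]'

```text
clock: 16.95
position: [494.0, -57.9, 105.4]
ee_rot: [-0.01, 1.0, -0.001, 0.005]
contact_force: [-0.2, -6.5, 16.7]
gripper_width: 28.9
grasp_force: 71.1
```

The force is stepping up and the motion lags the command, so the stop is reached. One more small push, then let it settle.

servo_tool --commands '[[[255, 0, 0, 0.0015, 0, 0, 0], [255, 0, 0, 0, 0, 0, 0], [255, 0, 0, 0, 0, 0, 0], [255, 0, 0, 0, 0, 0, 0], [255, 0, 0, 0, 0, 0, 0], [255, 0, 0, 0, 0, 0, 0]]]'

```text
clock: 17.45
position: [494.2, -57.9, 105.1]
ee_rot: [-0.01, 1.0, -0.001, 0.005]
contact_force: [-3.3, -4.4, 24.0]
gripper_width: 29.0
grasp_force: 71.6
```

servo_tool --commands '[[[255, 0, 0, 0, 0, 0, 0], [255, 0, 0, 0, 0, 0, 0], [255, 0, 0, 0, 0, 0, 0], [255, 0, 0, 0, 0, 0, 0], [255, 0, 0, 0, 0, 0, 0], [255, 0, 0, 0, 0, 0, 0]]]'

```text
clock: 17.95
position: [494.2, -57.9, 105.2]
ee_rot: [-0.01, 1.0, -0.001, 0.005]
contact_force: [-3.5, -5.8, 23.3]
gripper_width: 29.4
grasp_force: 71.6
```

Firmly on the stop: 23 N, steady. Handing in.

```bash
python3 -c "
from bench import ticket
print(ticket.job_done())"
```

```text
the job is handed in; nothing more can be done
None
```

The job is handed in, with no verdict returned: the blue module is under the pins (within about 1 mm by camera) and the arm is holding the lever on its lower stop with about 23 N.

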